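# Wedge a printing block tight in the carving vise

## Task

Take the thick wedge out of the wooden stand and drive it, thin end down, straight into the gap between the fixed cleat and the sliding jaw of the wooden vise, until the jaw has pushed the printing block hard against the end stop and the wedge will go no further. Leave the wedge standing there, locked, and let go; the thin wedge and the flat slat in the stand are too thin for this job.

Things in the scene. Friction and masses are not known exactly. Their poses are not given: they have to be found in the camera images.
- wedge_mid (a point): Centre (half-way up) of the thick wooden wedge: 130 mm tall, 0.11 kg, z up; thickness (its x) 47 mm at the top to 8 mm at the foot; its two y faces are parallel, 50 mm apart: grip these near the top. It stands foot down in a 38 mm deep pocket of a dark 200 x 85 x 45 mm stand; lift it straight out. A thin wedge (20 to 12 mm) and a flat slat (16 mm) stand beside it, 62 mm apart along x.
- cleat_lip (a point): Middle of the upper gap-side edge of the vise's fixed cleat, 88 mm above the table. Its x points level across the gap to jaw, block and end stop; y runs along the gap. Cleat and jaw are wooden, 110 mm wide (y), 70 mm high on an 18 mm base. Below a bevelled lip (6 mm in, 8 mm down) their facing sides slope as the wedge's do.
- jaw_lip (a point): Middle of the facing upper edge of the sliding jaw, same height. Between the two lips is the gap's mouth, 27 to 32 mm at the start. The jaw slides along x (2.5 N rubbing, no spring). Block tight: lips 36 mm apart, gap's middle 18 mm from the cleat lip, wedge centre about 93 mm above the table and no further. A push of 15 to 20 N seats the wedge; friction then holds it.
- block_mid (a point): Centre of the printing block, 120 x 100 x 25 mm, light wood with a grey carved top, 0.2 kg, lying loose on the vise's base between the jaw and the end stop. When tight it is 118 mm along x from the cleat lip.
Not all that is in view belongs to the job. Leave any pink or turquoise look-alike of the part that bears block_mid alone.

How it is judged:
By the outcome, as a careful person would: the job done as asked, in the order asked, and still so for the second after the job is handed in, with the robot touching nothing.
It also fails if it takes over 40 s, if anything falls off the work surface, if the arm or the gripper's body presses on something with over 40 N, if the wrist force passes 120 N, or if a joint passes its speed limit or range.

## Robot

A 6-joint arm with a two-finger parallel gripper is mounted at the origin on the work surface. World frame = base frame: x ahead of the robot, y to its left, z up, the work surface at z = 0. Lengths are in mm, angles in rad, forces in N, time in s.
With the tool pointing down it reaches from about 275 to 975 mm from the base axis. Payload 8.4 kg.
Tool frame: the origin (TCP) lies on the centre line of the jaws, within the pads' length; the fingertips stand ahead of it and the grasp point (between the pads) lies 8 mm behind it (tip_reach is the z of the fingertips in the tool frame, in mm); z points along the fingers, y is the direction in which the jaws open and shut (so a half turn about z gives the same grasp; the last joint's range is limited). The gripper opens to 92 mm and grips with 3 to 60 N. Pads are 20 mm wide; open, the fingers measure 128 mm over their backs; the gripper's body (75 mm by 189 mm) begins 69 mm behind the grasp point.
Start: joints at [1.343, 0.353, 1.633, -0, 1.155, -0.002], TCP at [139.927, 609.137, 225.583] pointing down, gripper open.
Joint ranges: [-2.63, 2.63], [-0.92, 2.1], [0.06, 2.66], [-1.3, 4.44], [0, 2.69], [-3.02, 3.02]. Speed limits (rad/s): [2.22, 2.22, 2.79, 3.14, 3.14, 3.14].

## Interface

Orientations are given as a unit quaternion [x, y, z, w].
In Python, from workcell import * gives the robot as it stands. Calls block until the motion is done:
- move_to(position, orientation): joint-space move of the TCP to a pose.
- move_linear(position, orientation=None, feed=150, until_force=None): straight line of the TCP; orientation=None keeps the orientation; feed is the mean speed in mm/s. With until_force (N) it stops when the force on the tool has changed by that much, and returns True; else False.
- goto_joints(angles): joint-space move.
- command_gripper(opening): finger opening in mm; the grip force is fixed at half the most; returns when the fingers have stopped.
- sleep(seconds).
- solve_ik(position, orientation): joint angles nearest the present ones, or None.
- observe(): the state.
- grab_frame(name): name is "scene" or "top" or "wrist"; returns (picture, depth): 400x640x3 uint8, red, green, blue; 400x640 float32, mm along the optical axis (not along the pixel's ray), 0 where there is no reading.
- camera_params(name): a dict with "vertical_fov" (degrees; the focal length in pixels is half the picture's height over the tangent of half this angle, whatever the lens; pixels are square), "cx", "cy" (the principal point, pixels), "extrinsics" (4x4, takes a point from camera to world coordinates). Camera axes: x right, y down, z forward; pixel columns grow to the right and rows downward; lengths in mm; the calibration is good to about 2 mm. The wrist camera is an equidistant fisheye: a pixel r from the principal point sees the ray r / f radians off the axis. A picture is of the moment at which its call begins: read the wrist's pose just before it. camera_params takes no time and is no camera call; for the wrist camera it gives the pose at the moment of the call.
A pose or a line that the arm cannot do raises IKError and nothing moves.
- finish_job(): hands the job in, once; it reports no verdict.
Trained networks look in the newest picture that a camera, given by its name, has taken for a name from the list of things; names that differ only in an ending like _2 or _b are one class to them, and where a whole thing is asked for, a point or a joint stands for the part that bears it (a point fixed in the world has none). Each returns a list of dicts, best first, with "score" (0 to 1); they miss things now and then, are a little off and sometimes report something else, mostly with a low value. They report only what shows in the picture. A call takes as long as a camera call. They do not tell look-alikes from the thing itself.
- look_for(name, camera): "box" ([left, top, right, bottom] in pixels, round what is visible of it).
- cut_out(name, camera): "mask" (400x640 bool, what is visible of it) and "box" ([left, top, right, bottom] in pixels, round what is visible of it).
The state is a dict: "clock": time; "joint_pos": joint angles; "joint_vel": joint speeds; "effort": joint torques, N m; "tool_pos": TCP position; "tool_rot": TCP orientation; "force": force on the tool from outside, world axes, zero at the start; "moment": the same for the moment, N m; "width": finger opening in mm.
Only numpy, scipy, OpenCV 4.12 (cv2) and the standard library are available. Lean on these libraries where they do the work, as an engineer would, in place of code of your own. Each camera call takes 0.05 s, during which the arm holds its last target. There are 200 camera calls.

## Working session

There is one attempt and no reset: what is moved stays moved. The work goes in short steps, each a Python script; the robot and the scene stay as the last script left them, time stands still between calls to the robot, and variables do not carry over. Pictures are saved under pics/ and viewed, about 8 in all and at most 12, crops included, and the job is handed in when it is done.

```bash
mkdir -p pics; ls; cat > h.py <<'E'
from workcell import *
import numpy as np, cv2
def world(cam,depth,uv,cp=None):
    cp=cp or camera_params(cam); f=200/np.tan(np.radians(cp["vertical_fov"])/2)
    uv=np.atleast_2d(uv); d=depth[uv[:,1].astype(int),uv[:,0].astype(int)]
    p=np.c_[(uv[:,0]-cp["cx"])/f*d,(uv[:,1]-cp["cy"])/f*d,d,np.ones(len(d))]
    return (p@np.array(cp["extrinsics"]).T)[:,:3]
E
python3 - <<'E'
from h import *
for c in("top","scene"):
    im,d=grab_frame(c); cv2.imwrite(f"pics/{c}1.png",im[:,:,::-1]); np.savez(f"{c}1.npz",im=im,d=d)
    for n in("wedge_mid","cleat_lip","jaw_lip","block_mid"):
        for r in cut_out(n,c)[:3]:
            v,u=np.nonzero(r["mask"]); ok=d[v,u]>0
            p=world(c,d,np.c_[u,v][ok]); print(c,n,round(r["score"],2),np.round(r["box"]),len(p),np.median(p,0).round(),p.min(0).round(),p.max(0).round())
s=observe();print(s["clock"],s["tool_rot"],{k:v for k,v in s.items() if 'tip' in k})
E
```

```text
pics
top wedge_mid 0.63 [407. 151. 437. 170.] 423 [ 587. -188.  137.] [ 564. -221.   43.] [ 615. -167.  143.]
top cleat_lip 0.97 [246. 142. 300. 235.] 3225 [472. 199.  45.] [390. 130.  -6.] [654. 283.  95.]
top jaw_lip 0.69 [250. 198. 294. 215.] 668 [462. 205.  86.] [446. 148.  12.] [490. 268.  95.]
top block_mid 0.83 [153. 267. 207. 321.] 1762 [241. 441.  24.] [170. 369.  -6.] [308. 517.  33.]
top block_mid 0.57 [252. 159. 292. 196.] 1517 [546. 208.  43.] [484. 156.  14.] [606. 264.  88.]
top block_mid 0.57 [235. 266. 280. 313.] 1657 [255. 236.  25.] [194. 174.  -3.] [312. 298.  32.]
scene wedge_mid 0.68 [283. 269. 306. 302.] 539 [ 593. -201.  136.] [ 544. -220.   44.] [ 618. -151.  142.]
scene cleat_lip 0.63 [306. 141. 396. 218.] 2178 [480. 174.  47.] [397. 134.  -1.] [654. 309.  94.]
scene jaw_lip 0.96 [322. 153. 353. 194.] 489 [476. 186.  81.] [442. 151.  17.] [488. 262.  94.]
scene block_mid 0.96 [303. 101. 332. 124.] 621 [246. 433.  25.] [182. 373.  -1.] [309. 515.  33.]
scene block_mid 0.9 [270. 132. 310. 161.] 877 [261. 228.  25.] [197. 174.  -3.] [312. 302.  33.]
scene block_mid 0.65 [335. 165. 383. 205.] 1096 [547. 203.  43.] [480. 158.  18.] [611. 264.  52.]
0.5 [ 1.12673100e-01  9.93632110e-01 -4.20747978e-05 -1.06787181e-05] {}
```

```bash
sleep 1
```

```text
(no output)
```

View pics/top1.png

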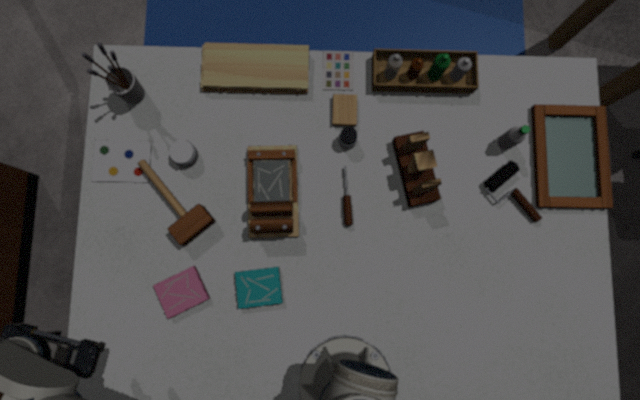

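View pics/scene1.png

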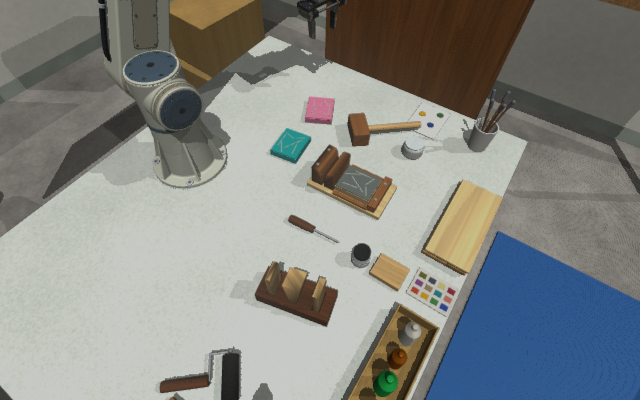

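Top view: the vise is at about (272,192) px, with the cleat at row 227, the jaw at row 210 and the block between rows 160 and 196. The thick wedge is the middle one in the stand, at (425,160). The pink and turquoise blocks are decoys. Next I fit rectangles to the height-filtered clouds.

```bash
cat >> h.py <<'E'
def cloud(c,d):
    v,u=np.nonzero(d>0); return world(c,d,np.c_[u,v])
def rect(p):
    (cx,cy),(w,h),a=cv2.minAreaRect(p[:,:2].astype(np.float32)); return np.round([cx,cy,w,h,a],1),len(p),np.round(np.median(p,0),1)
def sel(p,x,y,z): return p[(p[:,0]>x[0])&(p[:,0]<x[1])&(p[:,1]>y[0])&(p[:,1]<y[1])&(p[:,2]>z[0])&(p[:,2]<z[1])]
E
python3 - <<'E'
from h import *
for c in("top","scene"):
    p=cloud(c,np.load(c+"1.npz")["d"])
    print(c)
    print("stand",rect(sel(p,(450,700),(-300,-80),(38,52))))
    print("tall",rect(sel(p,(450,700),(-300,-80),(126,148))))
    q=sel(p,(450,700),(-300,-80),(95,150))
    _,lab,_,cen=cv2.kmeans(q[:,:2].astype(np.float32),3,None,(3,50,.1),5,2)
    for i in range(3):print(" k",rect(q[lab[:,0]==i]))
    print("cleat",rect(sel(p,(380,443),(130,290),(82,95))))
    print("jaw",rect(sel(p,(443,500),(130,290),(82,95))))
    print("block",rect(sel(p,(490,605),(130,290),(36,50))))
    print("stop",rect(sel(p,(600,660),(130,290),(50,100))))
for c in("top","scene","wrist"):
    cp=camera_params(c);print(c,cp["vertical_fov"],np.round(cp["extrinsics"],2).tolist())
print(camera_params("wrist"),observe())
E
python3 -c "
import cv2;a=cv2.imread('pics/top1.png')
cv2.imwrite('pics/top1c.png',cv2.hconcat([cv2.resize(a[130:250,230:310],None,fx=4,fy=4,interpolation=2),cv2.resize(a[120:240,380:450],None,fx=4,fy=4,interpolation=2)]))"
```

```text
top
stand (array([ 591. , -195.2,  201.2,   87. ,   13.2]), 1308, array([ 569.5, -184.6,   45.3]))
tall (array([ 591.7, -194.9,  142.8,   51.7,   13.5]), 656, array([ 591.6, -193.5,  136.9]))Traceback (most recent call last):
  File "<stdin>", line 8, in <module>
ValueError: not enough values to unpack (expected 4, got 3)
```

View pics/top1c.png

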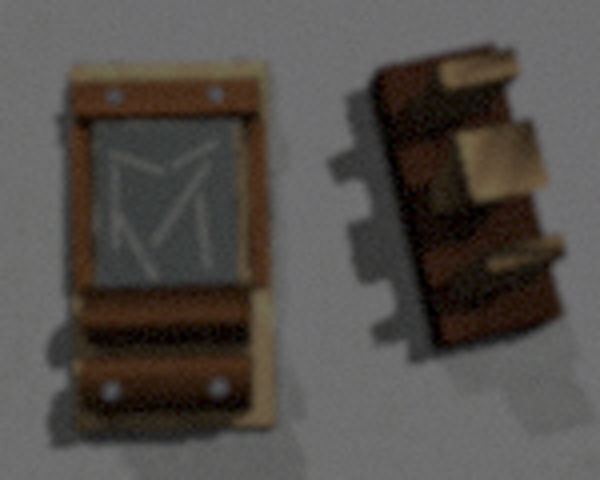

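The crop shows the vise nearly aligned with x, the cleat at the bottom and a narrow dark gap. The thick wedge sits mid-stand, with the stand yawed about +13°.

```bash
python3 - <<'E'
from h import *
for c in("top","scene"):
    p=cloud(c,np.load(c+"1.npz")["d"])
    print(c)
    print("stand",rect(sel(p,(450,700),(-300,-80),(38,52))))
    q=sel(p,(450,700),(-300,-80),(126,148))
    _,lab,cen=cv2.kmeans(q[:,:2].astype(np.float32),3,None,(3,50,.1),5,2)
    for i in range(3):print(" k",rect(q[lab[:,0]==i]))
    print("cleat",rect(sel(p,(380,443),(130,290),(82,95))))
    print("jaw",rect(sel(p,(443,500),(130,290),(82,95))))
    print("block",rect(sel(p,(490,605),(130,290),(36,50))))
    print("base",rect(sel(p,(370,680),(130,290),(14,95))))
cp=camera_params("wrist");print({k:np.round(v,2).tolist() for k,v in cp.items()});print(observe())
E
```

```text
top
stand (array([ 591. , -195.2,  201.2,   87. ,   13.2]), 1308, array([ 569.5, -184.6,   45.3]))
 k (array([ 530. , -209.3,   16. ,   50.7,   13.4]), 132, array([ 528.9, -209.1,  136.5]))
 k (array([ 650.5, -180.6,   20.8,   51.3,   15.7]), 160, array([ 648.9, -180.3,  136.8]))
 k (array([ 590.9, -195.2,   47.2,   51.6,   13.1]), 364, array([ 589.9, -194.1,  137.2]))
cleat (array([418.9, 200.3,  33.1, 107.5,   3. ]), 501, array([417.6, 201.1,  87.6]))
jaw (array([468.7, 203.4,  29. , 110. ,   3.3]), 427, array([469.2, 203.5,  87.6]))
block (array([548.3, 213.4, 119.5, 110.4,   3.9]), 1457, array([545.9, 208.1,  43. ]))
base (array([522.7, 205.9, 260.8, 140.2,   2.7]), 4523, array([517.1, 203. ,  43.5]))
scene
stand (array([ 589.3, -190.8,  201. ,   86.7,   13.3]), 1509, array([ 611.5, -203.3,   45.3]))
 k (array([ 589.8, -190.6,   47.1,   51.3,   13.2]), 421, array([ 591. , -192.4,  137.1]))
 k (array([ 650.2, -176.3,   20.4,   51.3,   14.3]), 188, array([ 650.9, -177.7,  136.8]))
 k (array([ 529.8, -205.1,   16.6,   51.4,   13.9]), 154, array([ 531.1, -207.1,  136.4]))
cleat (arra
[... 478 characters left out ...]
, [0.0, 0.0, 0.0, 1.0]]}
{'clock': 0.5, 'joint_pos': array([ 1.34259251e+00,  3.52996729e-01,  1.63347275e+00,  1.26087034e-05,
        1.15520922e+00, -2.38316123e-03]), 'joint_vel': array([-0.00036646, -0.0003319 ,  0.00010141,  0.00056908, -0.00225972,
        0.00036045]), 'effort': array([ 2.35743842e-03, -5.93297303e+01, -3.34320617e+01,  6.98025199e-02,
        1.70448673e-02, -3.59490434e-05]), 'tool_pos': array([139.91717435, 609.09160821, 225.55383275]), 'tool_rot': array([ 1.12673100e-01,  9.93632110e-01, -4.20747978e-05, -1.06787181e-05]), 'force': array([-0.10521458, -0.42584841, -0.06542306]), 'moment': array([-0.04898951,  0.00073201,  0.08352017]), 'width': 91.82839772456214}
```

```bash
cat >> h.py <<'E'
def wcloud(d,cp):
    f=200/np.tan(np.radians(cp["vertical_fov"])/2); v,u=np.nonzero(d>0); z=d[v,u]
    x,y=u-cp["cx"],v-cp["cy"]; r=np.hypot(x,y)+1e-9; k=np.tan(np.minimum(r/f,1.4))/r*z
    return (np.c_[x*k,y*k,z,np.ones(len(z))]@np.array(cp["extrinsics"]).T)[:,:3]
def q(t): return [-np.sin(t/2),np.cos(t/2),0,0]
def shot(n):
    cp=camera_params("wrist"); im,d=grab_frame("wrist"); cv2.imwrite(f"pics/{n}.png",im[:,:,::-1]); np.savez(n+".npz",im=im,d=d); return wcloud(d,cp)
YV,YW=np.radians(3.05),np.radians(13.2)
E
python3 - <<'E'
from h import *
move_to([490,207,200],q(YV)); sleep(.3)
p=shot("w1"); np.save("p1",p)
R=lambda p:np.c_[p[:,:2]@np.array([[np.cos(YV),-np.sin(YV)],[np.sin(YV),np.cos(YV)]]),p[:,2]]
for zr in((86.5,91),(84,91),(76,91)):
  print("cleat",rect(sel(p,(380,443),(130,290),zr)));print("jaw",rect(sel(p,(443,500),(130,290),zr)))
print("block",rect(sel(p,(490,605),(130,290),(36,50))))
# profile across the gap
c=R(p); y0=R(np.array([[445.,204,0]]))[0,1]; c=c[abs(c[:,1]-y0)<30]
for a in range(390,500,2):
    s=c[(c[:,0]>=a)&(c[:,0]<a+2)]
    if len(s):print(a,np.round(np.percentile(s[:,2],[10,50,90]),1),len(s))
move_to([635,-182,240],q(YW)); sleep(.3)
p=shot("w2"); np.save("p2",p)
t=sel(p,(540,620),(-250,-140),(130,148)); print("wedge",rect(t))
print("stand",rect(sel(p,(450,700),(-310,-80),(38,52))))
print(observe()["clock"])
E
```

```text
cleat (array([414.9, 203.1,  29.1, 110.2,   2.4]), 3408, array([414.2, 202.3,  87.4]))
jaw (array([468.8, 205.2,  24.4, 110.4,   2.8]), 2681, array([469.1, 205.8,  87.4]))
cleat (array([415.6, 202.6,  30.9, 111.1,   2.9]), 4148, array([415. , 202.2,  87.2]))
jaw (array([467.8, 205.2,  26.5, 110.4,   2.9]), 3383, array([468.1, 204.8,  87.2]))
cleat (array([417.3, 202.7,  33.9, 111.3,   2.4]), 4635, array([416.7, 202.2,  87.1]))
jaw (array([466.3, 205.1,  29.5, 110.8,   2.9]), 4086, array([465.4, 204.9,  87. ]))
block (array([550.2, 216.9, 115.7, 114. ,   3. ]), 8075, array([543.5, 211.5,  42.3]))
390 [-1.9 -0.6  0.5] 71
392 [-1.7 -0.7  0.3] 88
394 [-1.8 -0.7  0.1] 106
396 [-1.8 -0.8  0. ] 101
398 [-1.5 -0.6  0.4] 47
400 [-1.5 14.3 16.5] 64
402 [16.3 17.2 18.1] 110
404 [16.3 17.3 18.4] 109
406 [16.4 17.3 18.3] 76
410 [86.2 87.2 88. ] 110
412 [86.3 87.2 88.1] 162
414 [86.7 87.4 88.3] 182
416 [86.5 87.3 88.3] 137
418 [86.3 87.  87.9] 141
420 [86.3 87.3 88.3] 179
422 [86.5 87.3 88.1] 159
424 [86.2 87.2 88.1] 138
426 [86.3 87.1 87.8] 153
428 [86.4 87.2 88.2] 190
430 [86.5 87.3 88.1] 138
43
[... 237 characters left out ...]
.9] 95
454 [16.5 17.2 18.2] 110
456 [17.7 34.5 48.5] 308
458 [48.8 56.1 61.4] 222
460 [64.7 69.5 73.3] 238
462 [75.9 79.3 81.2] 211
464 [81.3 82.7 83.9] 182
466 [82.8 84.8 86.2] 159
468 [86.  86.9 88.2] 191
470 [ 86.6 290.1 292.3] 288
472 [289.3 291.9 293.6] 2977
474 [293.3 312.2 317.6] 5278
476 [294.1 312.9 317.5] 5821
478 [ 86.8 293.2 294. ] 524
480 [ 87.5 303.3 304.4] 801
482 [ 86.7 301.8 303.4] 306
484 [86.3 87.2 88.2] 138
486 [86.5 87.3 88.1] 140
488 [86.5 87.4 87.9] 161
490 [86.3 87.1 88.1] 93
wedge (array([ 573.2, -197.2,   79.2,   50.7,   13.3]), 3180, array([ 587.7, -193.9,  136.1]))
stand (array([ 588.4, -193.6,  199.1,   86. ,   13.3]), 5722, array([ 558.5, -201.4,   44.2]))
4.675
```

View pics/w1.png

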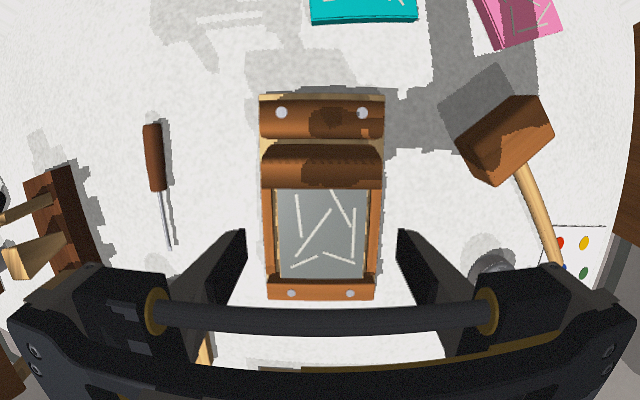

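View pics/w2.png

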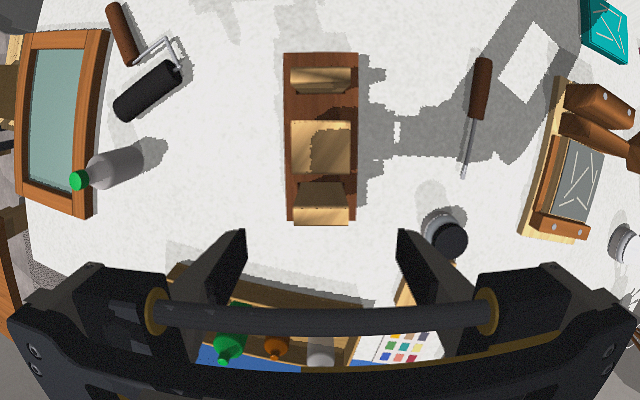

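w1 (vise from above, robot side at the top): cleat at row 118, gap near row 145, jaw at row 170, block at (322,235). w2: the thick wedge's top is at (320,147), clear of its neighbours. The wedge position still needs isolating; then I grip and lift.

```bash
python3 - <<'E'
from h import *
p=np.load("p2.npy"); c,s=np.cos(YW),np.sin(YW)
o=np.array([588.4,-193.6]); r=np.c_[(p[:,:2]-o)@np.array([[c,-s],[s,c]]),p[:,2]]
t=r[(abs(r[:,0])<34)&(abs(r[:,1])<34)&(r[:,2]>133)&(r[:,2]<140)]
lo,hi=np.percentile(t[:,:2],[.5,99.5],axis=0); print(len(t),lo,hi); m=(lo+hi)/2
g=o+m@np.array([[c,s],[-s,c]]); print("wedge",g)
Q=q(YW)
move_to([*g,200],Q); move_linear([*g,116],feed=120); f0=observe()["force"]
command_gripper(40); st=observe(); print(st["width"],st["force"]-f0,st["tool_pos"])
move_linear([*g,130],feed=40); print(observe()["force"]-f0)
move_linear([*g,260],feed=150); st=observe(); print(st["width"],st["force"]-f0,st["tool_pos"],st["clock"])
shot("w3")
E
```

```text
3154 [-23.23409534 -24.99640017] [22.81362414 25.12377047]
wedge [ 588.1807765  -193.58600496]
49.903838381924444 [0.00480921 0.42721133 0.13371791] [ 588.23398071 -193.59311802  116.07151273]
[-0.53346508  0.88026252 -2.05222355]
49.850175640535866 [-0.64760703  0.88901852 -2.21534772] [ 587.59095948 -193.39811645  258.93491752] 8.1083
```

View pics/w3.png

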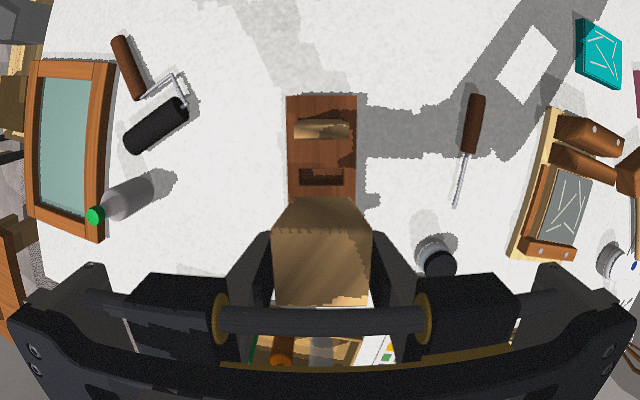

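The wedge is held upright and the stand pocket at (320,178) is empty. Now over to the vise and into the gap, slowly under force watch.

```bash
cat >> h.py <<'E'
def V(x,y,z):
    c,s=np.cos(YV),np.sin(YV); return [x*c-y*s,x*s+y*c,z]
def inV(p):
    c,s=np.cos(YV),np.sin(YV); return np.array([p[0]*c+p[1]*s,-p[0]*s+p[1]*c,p[2]])
E
python3 - <<'E'
from h import *
Q=q(YV)
move_to(V(456.2,180.3,250),Q); sleep(.2); f0=observe()["force"]; np.save("f0",f0)
move_linear(V(456.2,180.3,185),feed=100)
for z in(175,167,160,154,149,145,142,139,136):
    hit=move_linear(V(456.2,180.3,z),feed=40,until_force=14)
    st=observe(); print(z,hit,inV(st["tool_pos"]).round(1),inV(st["force"]-f0).round(1),round(st["width"],1),round(st["clock"],1))
    f=st["force"]-f0
    if hit or np.linalg.norm(f)>14: break
shot("w4")
E
```

```text
175 False [456.  180.2 174.8] [-0.5  0.  -0.1] 49.5 11.1
167 False [455.9 180.2 166.6] [-1.7 -0.3 -0.4] 49.6 11.5
160 False [456.  180.2 159.6] [-2.5  0.3 -1. ] 49.6 11.8
154 False [456.1 180.2 153.7] [-0.9  0.1 -0.9] 49.4 12.1
149 False [456.2 180.3 148.8] [-1.5 -0.6 -1.4] 49.9 12.4
145 False [456.3 180.3 144.8] [-2.   0.5 -1.6] 49.6 12.6
142 False [456.1 180.2 141.8] [-1.1 -0.1 -1.1] 49.7 12.9
139 False [455.8 180.2 138.7] [-3.3  0.4 -1.3] 49.6 13.1
136 False [456.  180.5 136.7] [-7.3 -0.2 11.6] 49.6 13.4
```

View pics/w4.png

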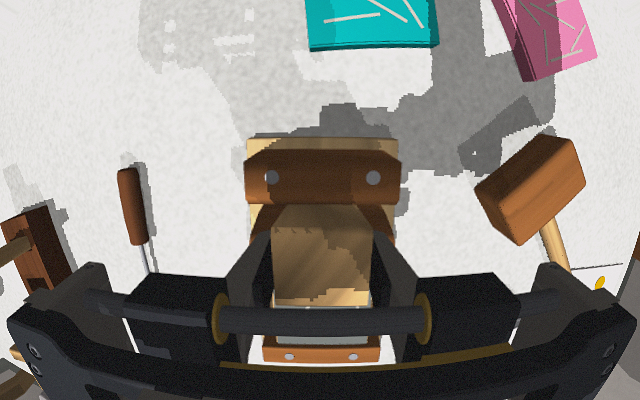

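w4 shows the wedge squarely between cleat (row 177) and jaw, with resistance starting at the predicted height. I press to about 22 N, let go, then check seating by pressing on the top with closed fingers.

```bash
python3 - <<'E'
from h import *
f0=np.load("f0.npy")
def rep(n,*a):
    st=observe(); print(n,*a,inV(st["tool_pos"]).round(1),inV(st["force"]-f0).round(1),round(st["width"],1),round(st["clock"],1)); return st
for z in np.arange(136,130,-.5):
    move_linear(V(456.2,180.3,z),feed=15); st=rep(z)
    if (st["force"]-f0)[2]>21: break
t=inV(st["tool_pos"])
command_gripper(75); sleep(.2); rep("open")
move_linear(V(456.2,180.3,240),feed=150); command_gripper(0); sleep(.2); st=rep("closed"); f0=st["force"]
move_linear(V(456.2,180.3,190),feed=100)
hit=move_linear(V(456.2,180.3,150),feed=20,until_force=8); st=rep("touch",hit); z0=st["tool_pos"][2]
for k in range(1,25):
    move_linear(V(456.2,180.3,z0-.4*k),feed=10); st=rep(k)
    if (st["force"]-f0)[2]>20: break
move_linear(V(456.2,180.3,200),feed=80); rep("up")
E
```

```text
136.0 [456.  180.5 136.7] [-7.9  0.4 10.8] 49.3 13.7
135.5 [456.  180.5 136.6] [-9.9 -1.  16.5] 49.3 13.9
135.0 [456.1 180.5 136.6] [-11.2  -1.8  23.4] 49.8 14.2
open [456.2 180.3 134.9] [-0.7  0.3  1.1] 75.1 14.9
closed [456.2 180.3 240. ] [ 0.7 -0.2  1.3] 0.7 17.1
touch True [456.3 180.3 169.1] [-1.4  0.4  5.6] 0.6 18.9
1 [456.3 180.3 169.1] [-2.7 -0.5  6.5] 0.3 19.1
2 [456.3 180.4 169.1] [-3.5 -0.9 11.8] 0.5 19.4
3 [456.4 180.4 169.1] [-5.4 -1.7 14.9] 0.3 19.6
4 [456.5 180.4 169. ] [-6.9 -1.7 20. ] 0.5 19.9
5 [456.5 180.4 169. ] [-7.  -3.1 24.2] -0.0 20.1
up [456.1 180.3 199.8] [-0.9  0.9 -0. ] 0.3 20.7
```

Pressing on top with 24 N moved it no further, so it's seated. I'll retreat, look, and measure.

```bash
python3 - <<'E'
from h import *
move_linear(V(456.2,180.3,260),feed=200); command_gripper(85)
move_to(V(540,190,250),q(YV)); sleep(.3); p=shot("w5")
r=np.array([inV(a) for a in p])
t=sel(r,(425,490),(145,215),(140,175)); print("wedge top",np.percentile(t,[1,50,99],axis=0).round(1),len(t))
print("block",rect(sel(p,(495,612),(140,275),(38,48))))
for a in range(426,490,2):
    s=r[(r[:,0]>=a)&(r[:,0]<a+2)&(((abs(r[:,1]-180.3)>30)&(abs(r[:,1]-180.3)<52)))&(r[:,2]<120)]
    if len(s):print(a,np.median(s[:,2]).round(1),end="; ")
print()
s=r[(abs(r[:,1]-180.3)<40)&(r[:,2]<120)]
for a in range(488,640,4):
    q_=s[(s[:,0]>=a)&(s[:,0]<a+4)]
    if len(q_):print(a,np.median(q_[:,2]).round(),end="; ")
a=cv2.imread("pics/w5.png");cv2.imwrite("pics/w5c.png",cv2.resize(a[80:320,200:460],None,fx=2.3,fy=2.3))
print(observe()["clock"])
E
```

```text
wedge top [[433.1 155.4 154.1]
 [455.5 180.3 156.9]
 [478.4 204.5 158.7]] 3490
block (array([553.5, 211.7, 126.5, 116.9,  89.9]), 7456, array([551.6, 210.5,  42.3]))
426 87.2; 428 87.2; 430 87.3; 432 87.4; 434 87.1; 436 87.1; 438 85.8; 440 83.2; 442 80.4; 444 72.5; 446 58.7; 448 46.1; 450 18.2; 452 17.2; 454 17.4; 456 17.5; 458 17.0; 460 17.4; 462 50.5; 464 62.6; 466 75.5; 468 81.1; 470 83.5; 472 86.3; 474 87.3; 476 87.4; 478 87.5; 480 87.3; 482 87.4; 484 87.4; 486 87.3; 488 87.2; 
488 87.0; 492 87.0; 500 42.0; 504 42.0; 508 42.0; 512 42.0; 516 42.0; 520 42.0; 524 42.0; 528 42.0; 532 42.0; 536 42.0; 540 42.0; 544 42.0; 548 42.0; 552 42.0; 556 42.0; 560 42.0; 564 42.0; 568 42.0; 572 42.0; 576 42.0; 580 42.0; 584 42.0; 588 42.0; 592 42.0; 596 42.0; 600 42.0; 604 42.0; 608 42.0; 612 42.0; 616 47.0; 620 47.0; 624 47.0; 628 47.0; 632 47.0; 636 47.0; 23.2167
```

View pics/w5c.png

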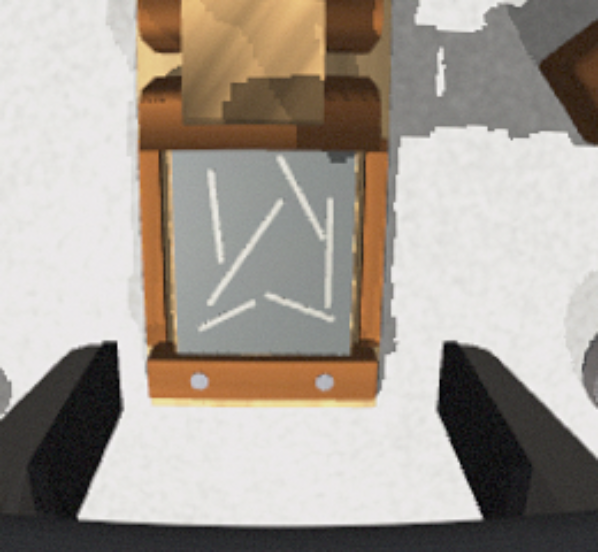

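The crop shows the wedge upright in the gap and the block flush with jaw and end stop. The lips are about 36 mm apart and the wedge top is at about 157 to 158 mm, both as specified. Handing in.

```bash
python3 -c "
from workcell import *
finish_job(); print(observe()['clock'])"
```

```text
the job is handed in; nothing more can be done
the job is handed in; nothing more can be done
```

The thick wedge is seated in the vise and locked. I lifted it from the stand, drove it thin end down to about 23 N and let go. Then I pressed on its top with closed fingers at 24 N, and it went no further.

Last checks before handing in, about 23 s into the 40 s allowed:
- **Wedge:** it stands square in the gap, with its top at about 157 mm in the wrist camera, which reads 0.7 mm or so low. That puts its centre at about 92.5 to 93 mm, against the 93 mm expected.
- **Gap:** the lips are about 36 mm apart, up from about 29.5 mm at the start.
- **Block:** it shows no visible gap to the jaw or the end stop.
- **Robot:** the arm was clear of everything, and I left the thin wedge, the slat and the pink and turquoise blocks alone.

No check failed. The top and scene cameras disagreed by about 4.6 mm in y, so I used the wrist camera for the final positions.

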